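# Put the feeder gearbox into gear and set its dial to the pointer

## Task

Put the bench gearbox into gear: rock the orange handle gently to and fro while easing it down, until the hidden teeth drop into mesh, then press it fully home. Never force it down while the teeth still clash, and stop rocking once they drop in, so that the dial is not dragged round before the handle is fully home. Then turn the handle until the yellow mark on the dial stands at the red pointer, and let go, leaving the other things where they are.

Things in the scene. Friction and masses are not known exactly. Their poses are not given: they have to be found in the camera images.
- gearbox: Green machine gearbox, fixed to the bench: steel base plate 320 x 300 x 12 mm, housing 190 x 170 mm up to 110 mm, grey motor on its local +x side. Origin under the base plate's centre, on the vertical spindle axis; local z up. Heights named elsewhere are above this origin.
- handle_grip (a point): Centre of the orange handle bar on top of the spindle, on its axis. Bar 80 mm long (local x), 24 wide (local y: pinch here from above), 28 high; black hub of radius 16 mm from 12 to 24 mm below centre. It turns freely (0.03 N m) and slides down. Height out of gear 220 to 222 mm, fully home in gear 202 mm. Pushed free it needs about 2 N and stays where left.
- index_mark (a point): Outer end of the yellow mark on the dial, 67 mm from the axis, at height 122 mm. The dial is a bright disc of radius 70 mm under a grey bell (radius 44 mm, top at 164 mm), turning about the axis with 0.3 N m of friction. In gear the handle turns it, with about 7 degrees of play. Before the handle is home it may be dragged 8 degrees at most.
- pointer_tip (a point): Tip of the red pointer fixed on the housing beside the dial, 67 mm from the spindle axis, 122 mm above the gearbox's origin. The mark starts some 23 to 58 degrees clockwise (seen from above) of it.
- dial: The dial disc, with the bell and the hidden teeth. Origin on the spindle axis 110 mm above the gearbox's origin; its local -y points to the yellow mark. Where the teeth stand relative to the mark differs each time.
- bar_end (a point): The end of the orange bar with a white stripe, 40 mm from the bar's centre along local x. A spring in the handle yields once the teeth clash: 3 N at first, 2 N more per mm, 18 mm at most. Press with 5 to 10 N; over 16 N at the teeth is forcing. When they slip in, the handle held at its height loses nearly all its push, and then goes home easily.
- spindle: Spindle turned by the handle, its teeth hidden in the bell. Origin on the axis at height 140 mm; local x along the bar. Its teeth meet the dial's after 2.5 to 6.5 mm of travel, always tooth on tooth at the start. Teeth repeat every 45 degrees and slip in within a window of about 7; the nearest gap is under 0.4 rad away, on either side.
- spare_gear: Bystander: brass gear, 62 mm across, 22 mm high, lying on the base plate. Origin under its centre.
- wrench: Bystander: steel wrench 150 mm long, lying on the base plate. Origin under its middle.
- water_bottle: Bystander: clear bottle, 68 mm across, 220 mm high. Origin under its centre.
- screw_jar: Bystander: amber jar with red cap, 72 mm across, 90 mm high. Origin under its centre.
- tape_roll: Bystander: black tape roll, 100 mm across, 24 mm high. Origin under its centre.
- pencil: Bystander: orange pencil, 170 mm long. Origin under its middle.
- offcut: Bystander: wood offcut 140 x 60 x 35 mm. Origin under its centre.

How it is judged:
On the way:
1. the teeth are in mesh and the handle is fully home (its centre no more than 204.5 mm above the gearbox's origin) (z of handle_grip in the frame of gearbox below 0.2045 m), for 0.2 s.
At the end, for the whole second after the job is handed in: The handle is in gear and fully home (its centre no more than 204.5 mm above the gearbox's origin), the yellow mark is within 6 mm of the red pointer's tip, seen from above, and dial and spindle are at rest (z of handle_grip in the frame of gearbox below 0.2045 m and horizontal distance between index_mark and pointer_tip below 0.006 m and angular speed of dial below 0.05 rad/s and angular speed of spindle below 0.1 rad/s); the robot touches nothing.
It fails at once if the teeth are forced: more than 16 N between the spindle's and the dial's teeth while the handle is not yet home (contact force between spindle and dial above 16 N and z of handle_grip in the frame of gearbox above 0.2045 m).
It fails at once if the dial is dragged round (its mark moved more than 10 mm) while the handle is not home (centre more than 205.5 mm above the gearbox's origin) (distance of index_mark from where it was at the start of the episode above 0.01 m and z of handle_grip in the frame of gearbox above 0.2055 m).
It fails at once if a bystander is moved more than 25 mm (distance of any of spare_gear, wrench, water_bottle, screw_jar, tape_roll, pencil, offcut from where it was at the start of the episode above 0.025 m).
It also fails if it takes over 64 s, if anything falls off the work surface, if the arm or the gripper's body presses on something with over 40 N, if the wrist force passes 120 N, or if a joint passes its speed limit or range.

## Robot

A 6-joint arm with a two-finger parallel gripper is mounted at the origin on the work surface. World frame = base frame: x ahead of the robot, y to its left, z up, the work surface at z = 0. Lengths are in m, angles in rad, forces in N, time in s.
With the tool pointing down it reaches from about 0.4 to 0.825 m from the base axis. Payload 7 kg.
Tool frame: the origin (TCP) lies at the centre of the arm's flange, where the gripper is bolted on; the fingertips stand 178 mm ahead of it and the grasp point (between the pads) lies 159 mm ahead of it; z points along the fingers, y is the direction in which the jaws open and shut (so a half turn about z gives the same grasp; the last joint's range is limited). The gripper opens to 88 mm and grips with 3 to 60 N. Pads are 19 mm wide; open, the fingers measure 130 mm over their backs; the gripper's body (78 mm by 193 mm) begins 47 mm behind the grasp point.
Start: joints at [1.568, 0.359, 0.012, 0, -1.224, -0.288], TCP at [0.194, 0.647, 0.405] pointing down, gripper open.
Joint ranges: [-3.07, 3.07], [-1.43, 2.12], [-1.02, 1.25], [-3.03, 1.67], [-3.05, -0], [-3.03, 3.03]. Speed limits (rad/s): [2.39, 2.39, 3.01, 3.14, 3.14, 3.14].

## Interface

Orientations are given as [roll, pitch, yaw] about the fixed x, y, z axes, in that order (R = Rz(yaw) Ry(pitch) Rx(roll)).
In Python, from station import arm gives the robot as it stands.
- The arm moves only by the shell command python3 -m handwheel 'ROWS' [OPENING] [FORCE]. ROWS is JSON, a list of rows, each a list of 4 numbers: the shift along the world's x, y, z in cm, then the turn about the world's z in rad. In form: [[dx, dy, dz, yaw], ...]. A call has 1 to 20 rows; each row shifts and turns the commanded pose from where the row before left it; what a row does not reach is not made up. A row lasts 1/10 s, in which the tool goes at most 50 mm and 8.59 degrees, less where a joint would pass 70% of its speed; a pose out of reach is approached as far as the arm can. A call is refused whole if a number of a shift passes 5 or a number of a turn 0.15, either way. A call with a gripper value outside its range is refused whole. OPENING is the closure, from 0 (fully open) to 1 (shut), set as the call begins (- or left out, the last holds). The fingers move at their own pace and stop on an object; FORCE is the grip in N (left out, the last holds). Time passes only in rows, so rows that do not move let the fingers close. It gives the time, the measured TCP pose, the force and the opening at its end, in the units of the state.
- arm.get_state(): the state, without advancing time (a new reading comes with each control period).
- arm.grab_frame(name): name is "scene" or "top" or "wrist"; returns a dict with "image" (420x560x3 uint8, red, green, blue), "depth" (420x560 float32, m along the optical axis (not along the pixel's ray), 0 where there is no reading), "vfov" (degrees; the focal length in pixels is half the picture's height over the tangent of half this angle, whatever the lens; pixels are square), "cx", "cy" (the principal point, pixels), "rvec" (rotation vector, rad) and "tvec" (3), from world to camera coordinates, as OpenCV has them. Camera axes: x right, y down, z forward; pixel columns grow to the right and rows downward; lengths in m; the calibration is good to about 2 mm. The wrist camera is an equidistant fisheye: a pixel r from the principal point sees the ray r / f radians off the axis. A picture is of the moment at which its call begins.
- arm.job_done(): hands the job in, once; it reports no verdict.
The state is a dict: "t": time; "q": joint angles; "qd": joint speeds; "joint_efforts": joint torques, N m; "eef_pos": TCP position; "ee_rot": TCP orientation; "force": force on the tool from outside, world axes, zero at the start; "moment": the same for the moment, N m; "width": finger opening in m.
Only numpy, scipy, OpenCV 4.12 (cv2) and the standard library are available. Lean on these libraries where they do the work, as an engineer would, in place of code of your own. Each camera call takes 0.05 s, during which the arm holds its last target.

## Working session

There is one attempt and no reset: what is moved stays moved. The work goes in short steps, Python scripts to look and compute and a shell command to move; the robot and the scene stay as the last step left them, time stands still between calls to the robot, and variables do not carry over. Pictures are saved under pics/ and viewed, and the job is handed in when it is done.

```bash
ls; mkdir -p pics; cat > h.py <<'E'
import numpy as np, cv2
from station import arm
def grab(n,fn):
    f=arm.grab_frame(n); cv2.imwrite('pics/'+fn+'.png',f['image'][:,:,::-1]); np.savez('pics/'+fn+'.npz',**f); return f
def load(fn): return dict(np.load('pics/'+fn+'.npz'))
def K(f):
    H=f['image'].shape[0]; F=H/2/np.tan(np.radians(float(f['vfov']))/2); return F,float(f['cx']),float(f['cy'])
def px2w(f,u,v,d=None,z=None):
    F,cx,cy=K(f); R=cv2.Rodrigues(np.array(f['rvec'],float))[0]; t=np.array(f['tvec'],float).ravel()
    ray=np.stack([(np.asarray(u)-cx)/F,(np.asarray(v)-cy)/F,np.ones_like(np.asarray(u,float))],-1)
    C=-R.T@t; rw=ray@R
    if z is not None: s=(z-C[2])/rw[...,2]
    else: s=np.asarray(d)
    return C+rw*s[...,None]
E
python3 - <<'E'
from h import *
s=arm.get_state(); print(s)
grab('top','top0'); grab('scene','scene0')
E
```

```text
pics
{'t': 0.0, 'q': array([ 1.56810987e+00,  3.59379503e-01,  1.10702510e-02, -3.38534644e-04,
       -1.22408543e+00, -2.88075407e-01]), 'qd': array([-0.00010232, -0.00154685,  0.00078906, -0.00043991, -0.00022826,
       -0.00139783]), 'joint_efforts': array([ 1.81636486e-03, -5.82715094e+01,  2.93042368e+01,  6.99685916e+00,
        6.86911939e-03, -1.71038846e-04]), 'eef_pos': array([0.19347377, 0.64648096, 0.40373427]), 'ee_rot': array([ 3.13996974e+00, -1.49017406e-04, -2.90877035e-01]), 'force': array([-0.60931336,  0.05974787,  0.77522824]), 'moment': array([0.01938484, 0.01067946, 0.0201044 ]), 'width': 0.08758904988128031}
```

View pics/top0.png

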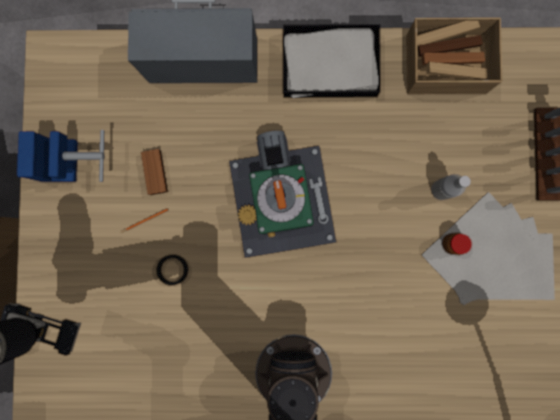

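View pics/scene0.png

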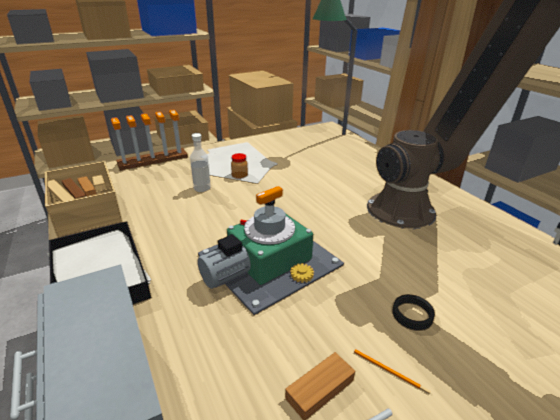

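```bash
python3 - <<'E'
from h import *
f=load('top0'); im=f['image'][130:270,210:350,::-1]
cv2.imwrite('pics/c0.png',cv2.resize(im,(800,800),interpolation=cv2.INTER_CUBIC)[:600])
f2=load('scene0'); im=f2['image'][170:310,190:350,::-1]
cv2.imwrite('pics/c1.png',cv2.resize(im,(685,600),interpolation=cv2.INTER_CUBIC))
d=f['depth']
for u,v in [(280,195),(280,190),(281,203),(262,198),(240,170),(293,371)]: print(u,v,d[v,u],px2w(f,u,v,d[v,u]))
# orange/red/yellow
hsv=cv2.cvtColor(f['image'],cv2.COLOR_RGB2HSV)
m=(hsv[...,1]>190)&(hsv[...,2]>100)
for v,u in np.argwhere(m[150:245,230:335])+[150,230]:
  pass
P=px2w(f,*np.meshgrid(np.arange(560),np.arange(420)),d)
sub=np.zeros_like(m); sub[150:245,230:335]=1
mm=m&sub&(P[...,2]>0.2)
pts=P[mm]; print(len(pts)); c=pts.mean(0); print(c, hsv[mm][:5])
(w,h),=[cv2.minAreaRect(pts[:,:2].astype(np.float32))[1]]; print(cv2.minAreaRect((pts[:,:2]*1000).astype(np.float32)))
u_,s_,vt=np.linalg.svd((pts-c)[:,:2]); print(np.degrees(np.arctan2(vt[0,1],vt[0,0])))
mo=sub&(P[...,2]>0.14)&(P[...,2]<0.18); print('bell',P[mo].mean(0),mo.sum())
E
```

```text
280 195 1.2942276 [0.54317769 0.03611912 0.24000542]
280 190 1.3018901 [0.55768938 0.03642224 0.23317979]
281 203 1.2961437 [0.52144309 0.03343603 0.23676915]
262 198 1.4111949 [0.54554395 0.0944197  0.12404786]
240 170 1.5285428 [0.64661958 0.17468413 0.0138716 ]
293 371 1.246157 [ 0.0747785  -0.00029807  0.26019182]
108
[0.53572413 0.03607437 0.24728333] [[ 12 196 135]
 [ 12 191 148]
 [ 11 196 139]
 [ 12 196 142]
 [ 12 191 148]]
((486.6656799316406, 19.589242935180664), (153.17727661132812, 20.652246475219727), 17.917644500732422)
-163.99639201624873
bell [0.54363147 0.03711105 0.16332184] 479
```

View pics/c0.png

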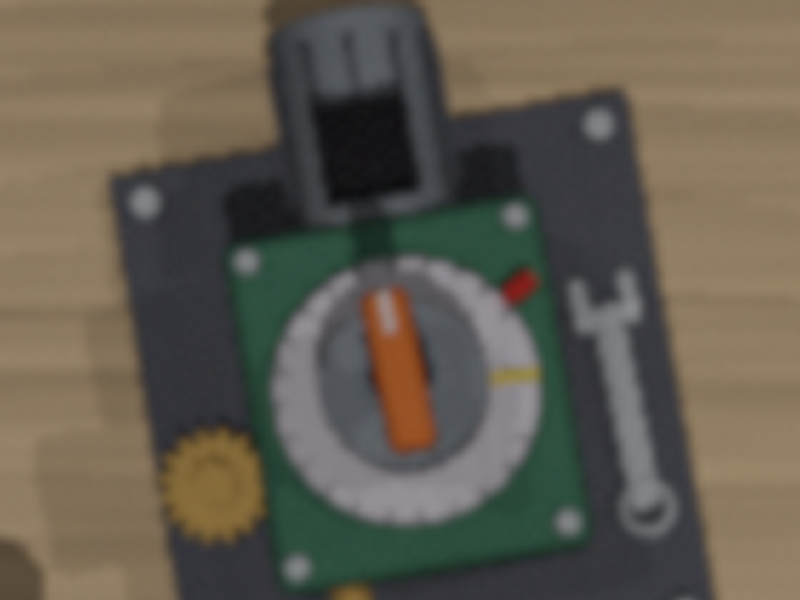

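View pics/c1.png

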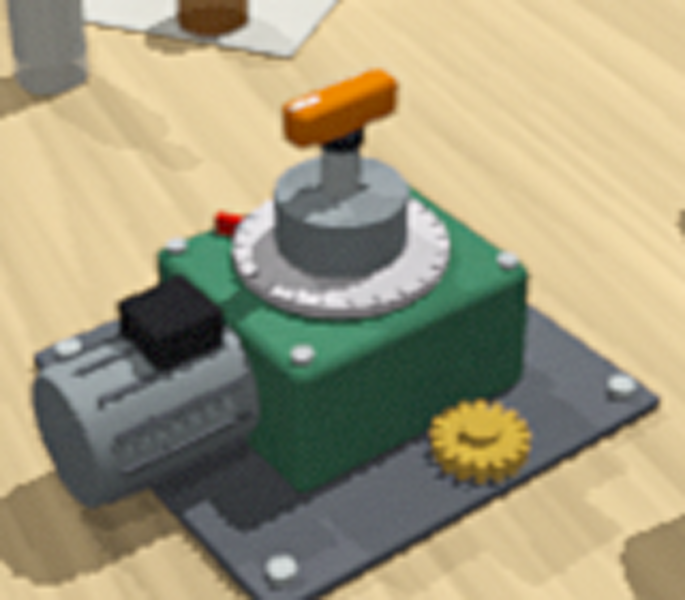

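```bash
cat >> h.py <<'E'
def crop(u,v): return 210+(u+.5)/5.714-.5, 130+(v+.5)/5.714-.5
E
python3 - <<'E'
from h import *
f=load('top0')
W=lambda u,v,z: px2w(f,*[np.array(x) for x in crop(u,v)],z=np.array(z))
# bar corners at top z=.235
a=W(384,290,.235);b=W(414,448,.235); print('bar',a,b,(a+b)/2,np.hypot(*(b-a)[:2]),np.degrees(np.arctan2(*(a-b)[1::-1])))
l,r,t,bo=W(272,390,.122),W(543,390,.122),W(407,255,.122),W(407,524,.122); print('dial',l,r,t,bo)
print('mark',W(540,375,.122),'ptr',W(505,302,.122),W(537,275,.122))
cs=[W(245,262,.11),W(515,216,.11),W(568,522,.11),W(297,570,.11)]; print('housing screws',np.mean(cs,0),[np.degrees(np.arctan2(*(cs[0]-cs[3])[1::-1])),np.degrees(np.arctan2(*(cs[1]-cs[2])[1::-1]))],cs)
E
```

```text
bar [0.58425406 0.04527991 0.235     ] [0.5078321  0.03060223 0.235     ] [0.54604308 0.03794107 0.235     ] 0.07781870056736033 10.871896731411505
dial [0.54621047 0.10899989 0.122     ] [ 0.54619984 -0.0329404   0.122     ] [0.61734364 0.03841653 0.122     ] [0.47600381 0.03803602 0.122     ]
mark [ 0.55407643 -0.03137341  0.122     ] ptr [ 0.59249429 -0.01304269  0.122     ] [ 0.60671856 -0.02981035  0.122     ]
housing screws [0.54626308 0.03914145 0.11      ] [np.float64(9.881252824258285), np.float64(9.770875189412823)] [array([0.61540595, 0.1247612 , 0.11      ]), array([ 0.6397845 , -0.01830455,  0.11      ]), array([ 0.47763239, -0.04622821,  0.11      ]), array([0.45222948, 0.09633736, 0.11      ])]
```

```bash
python3 -m handwheel '[[0,0,2,0],[0,0,2,0],[1,-2,1,0.03],[1.8,-3,0,0.03],[2,-3.3,0,0.03],[2,-3.3,0,0.03],[2,-3.3,0,0.03],[2,-3.3,0,0.03],[2,-3.3,0,0.03],[2,-3.3,0,0.03],[2,-3.3,0,0.03],[2,-3.3,0,0.03],[2,-3.3,0,0.03],[2,-3.3,0,0.03],[2,-3.3,0,0.03],[2,-3.3,0,0.03],[2,-3.3,0,0.03],[2,-3.3,0,0.03],[2,-3.3,0,0.03],[1,-2,0,0]]' 0 10
python3 - <<'E'
from h import *
s=arm.get_state(); print(s['t'],s['q'],s['eef_pos'],s['ee_rot'])
E
```

```text
t: 2.1
eef_pos: [0.5324, 0.0795, 0.4542]
ee_rot: [3.141, 0.001, 0.219]
force: [-0.8, 0.3, -0.1]
width: 0.0874
2.1 [ 5.12581361e-01  1.03580994e-01 -2.10143441e-01  7.45899731e-05
 -1.25801109e+00  1.27702228e+00] [0.53241902 0.07951892 0.45417975] [3.14125278e+00 8.78414911e-04 2.18830153e-01]
```

```bash
python3 -m handwheel '[[0.7,-2,0,-0.03],[0.7,-2.1,0,0],[0,0,0,0]]' 
python3 - <<'E'
from h import *
s=arm.get_state(); print(s['t'],s['eef_pos'],s['ee_rot'],s['force'],s['moment'])
f=grab('wrist','w0'); grab('scene','s1'); print(f['vfov'],f['cx'],f['cy'])
E
```

```text
t: 2.4
eef_pos: [0.5459, 0.0388, 0.4541]
ee_rot: [3.141, 0.001, 0.187]
force: [-0.9, 0.5, 0.4]
width: 0.0878
2.4 [0.54592091 0.03879422 0.4540566 ] [3.14117210e+00 1.28606184e-03 1.86882213e-01] [-0.91743052  0.54752601  0.44238622] [ 0.01594967  0.03372015 -0.01114682]
65.70646984690485 279.9570123560406 213.7909589394623
```

View pics/w0.png

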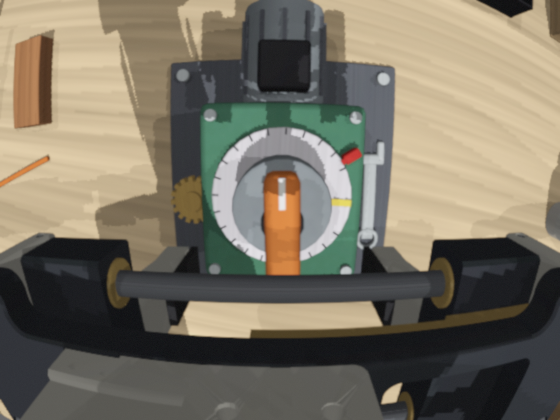

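View pics/s1.png

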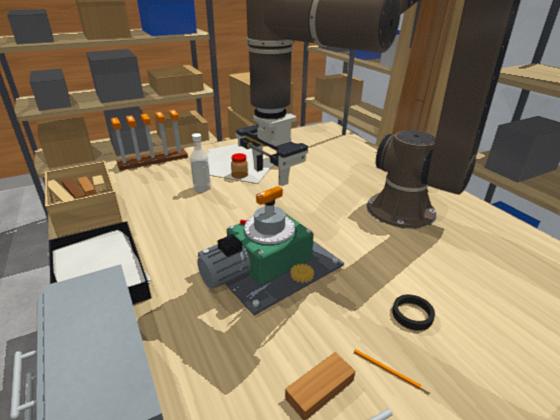

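```bash
cat >> h.py <<'E'
def fish(f,u,v,z):
    F,cx,cy=K(f); R=cv2.Rodrigues(np.array(f['rvec'],float))[0]; t=np.array(f['tvec'],float).ravel()
    x,y=u-cx,v-cy; r=np.hypot(x,y); th=r/F
    ray=np.array([np.sin(th)*x/r,np.sin(th)*y/r,np.cos(th)]); C=-R.T@t; w=R.T@ray
    return C+w*(z-C[2])/w[2]
E
python3 - <<'E'
from h import *
f=load('w0')
for n,u,v,z in [('mark',350.5,203,.122),('ptr',344,162,.122),('dL',212,200,.122),('dR',351,195,.122),('dT',281,127,.122),('barTip L',264,175,.235),('tipR',299,175,.235),('stripe0',282,180,.235),('stripe1',283,209,.235),('barfarL',268,276,.235),('barfarR',299,276,.235)]:
  p=fish(f,u,v,z); print(n,p.round(4),np.degrees(np.arctan2(p[1]-.038,p[0]-.5465)).round(1),np.hypot(p[1]-.038,p[0]-.5465).round(4))
im=f['image'][110:290,190:370,::-1]; cv2.imwrite('pics/w0c.png',cv2.resize(im,(600,600),interpolation=cv2.INTER_CUBIC))
E
```

```text
mark [ 0.5558 -0.0319  0.122 ] -82.4 0.0706
ptr [ 0.5945 -0.0162  0.122 ] -48.5 0.0724
dL [0.5333 0.1041 0.122 ] 101.3 0.0674
dR [ 0.5639 -0.0305  0.122 ] -75.8 0.0707
dT [0.6154 0.0499 0.122 ] 9.8 0.07
barTip L [0.5846 0.0551 0.235 ] 24.3 0.0417
tipR [0.5886 0.0341 0.235 ] -5.3 0.0422
stripe0 [0.5835 0.0437 0.235 ] 8.8 0.0375
stripe1 [0.5656 0.0397 0.235 ] 5.0 0.0191
barfarL [0.518  0.0408 0.235 ] 174.4 0.0286
barfarR [0.5218 0.0203 0.235 ] -144.3 0.0304
```

View pics/w0c.png

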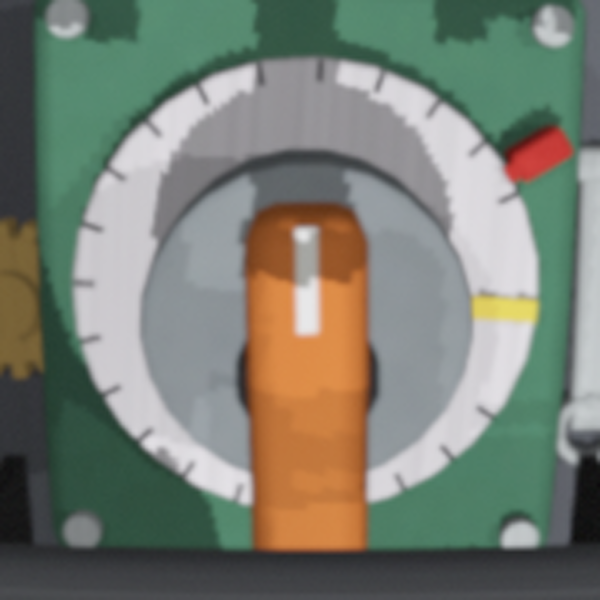

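```bash
python3 -m handwheel '[[0.05,-0.1,-1.5,0.005],[0,0,-1.5,0],[0,0,-1.5,0],[0,0,-1,0],[0,0,-0.6,0],[0,0,-0.3,0],[0,0,0,0],[0,0,0,0]]' 0 30
python3 - <<'E'
from h import *
s=arm.get_state(); print(s['eef_pos'],s['ee_rot'],s['force'],s['moment'])
E
python3 -m handwheel '[[0,0,0,0],[0,0,0,0],[0,0,0,0],[0,0,0,0],[0,0,0,0],[0,0,0,0],[0,0,0,0],[0,0,0,0]]' 1 30
python3 - <<'E'
from h import *
s=arm.get_state(); print(s['t'],s['eef_pos'],s['ee_rot'],s['force'],s['moment'])
grab('wrist','w1'); grab('scene','s2')
E
```

```text
t: 3.3
eef_pos: [0.5462, 0.0397, 0.3912]
ee_rot: [-3.142, -0.001, 0.194]
force: [-0.2, -0.8, 0.2]
width: 0.0878
[0.54621365 0.03972779 0.39122274] [-3.14158280e+00 -8.38275289e-04  1.94336502e-01] [-0.23970664 -0.8208008   0.19133615] [-0.05868664 -0.01156639  0.04022222]
t: 4.1
eef_pos: [0.5461, 0.0396, 0.3906]
ee_rot: [3.142, 0.0, 0.194]
force: [0.6, 0.5, 0.0]
width: 0.0292
4.1 [0.54605528 0.03964602 0.39063616] [3.14158398e+00 5.13823758e-05 1.94194749e-01] [0.55237182 0.49547208 0.03971829] [-0.15595701 -0.04137662 -0.03137836]
```

View pics/w1.png

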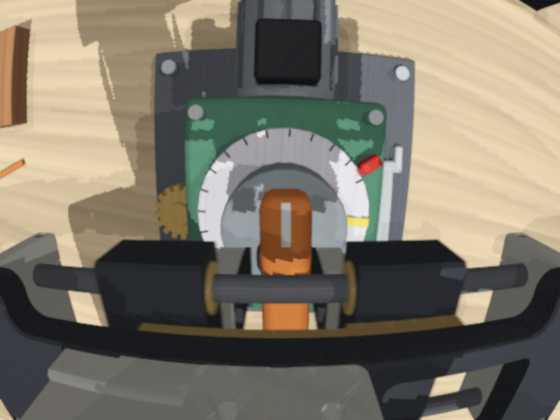

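View pics/s2.png

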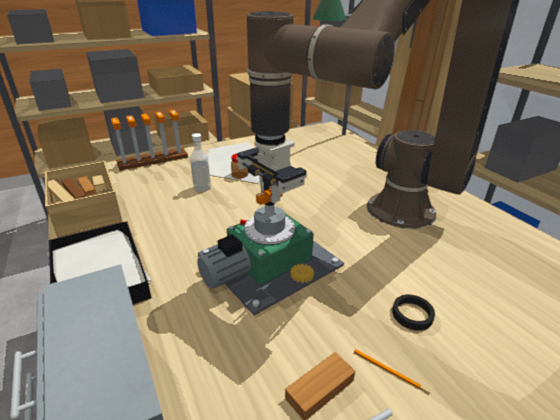

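```bash
python3 -m handwheel '[[0,0,0,0],[0,0,0,0],[0,0,0,0],[0,0,0,0]]' 
python3 -m handwheel '[[0,0,0,0],[0,0,0,0]]' 
python3 - <<'E'
from h import *
s=arm.get_state(); print(s['t'],s['eef_pos'],s['ee_rot'],s['force'],s['moment'],s['joint_efforts'])
E
```

```text
t: 4.6
eef_pos: [0.5462, 0.0385, 0.3908]
ee_rot: [3.139, 0.0, 0.194]
force: [1.3, -7.7, -0.7]
width: 0.0237
t: 4.8
eef_pos: [0.5462, 0.0385, 0.3908]
ee_rot: [3.139, 0.0, 0.194]
force: [2.9, -8.3, -0.4]
width: 0.0239
4.8 [0.54623916 0.03848209 0.39083974] [3.13922914e+00 4.38015531e-04 1.93978387e-01] [ 2.88453395 -8.26158836 -0.41243946] [-2.75519038 -0.89708059 -0.0279586 ] [ 4.19483721e+00 -4.13850975e+01  2.88596731e+01  4.25012827e+00
  4.20310311e-01 -2.26851163e-02]
```

```bash
python3 -m handwheel '[[0.04,-0.1,0,0],[0,0,0,0],[0,0,0,0]]';  python3 -m handwheel '[[0,0,-0.1,0],[0,0,-0.1,0],[0,0,0,0]]';python3 -m handwheel '[[0,0,-0.05,0],[0,0,0,0]]'
```

```text
t: 5.1
eef_pos: [0.5464, 0.0381, 0.3908]
ee_rot: [3.14, 0.0, 0.194]
force: [0.1, -6.8, 1.1]
width: 0.0236
t: 5.4
eef_pos: [0.5464, 0.0381, 0.3888]
ee_rot: [3.14, 0.0, 0.194]
force: [0.8, -6.6, 1.0]
width: 0.0236
t: 5.6
eef_pos: [0.5464, 0.0381, 0.3884]
ee_rot: [3.14, 0.0, 0.194]
force: [0.4, -6.7, 1.1]
width: 0.0241
```

```bash
python3 -m handwheel '[[0,-0.15,-0.05,0],[0,0,0,0]]';  python3 -m handwheel '[[0,0,-0.05,0],[0,0,0,0]]';python3 -m handwheel '[[0,0,-0.05,0],[0,0,0,0]]'; python3 -m handwheel '[[0,0,-0.05,0],[0,0,0,0]]'
```

```text
t: 5.8
eef_pos: [0.5464, 0.0372, 0.3877]
ee_rot: [-3.141, -0.0, 0.194]
force: [0.0, -1.1, 0.6]
width: 0.0238
t: 6.0
eef_pos: [0.5464, 0.0373, 0.3872]
ee_rot: [-3.141, -0.0, 0.194]
force: [-0.6, -0.7, 1.6]
width: 0.0236
t: 6.2
eef_pos: [0.5465, 0.0373, 0.3866]
ee_rot: [-3.141, -0.0, 0.194]
force: [0.2, 0.3, 1.2]
width: 0.0237
t: 6.4
eef_pos: [0.5464, 0.0373, 0.3861]
ee_rot: [-3.141, -0.0, 0.194]
force: [-0.7, 0.4, 0.5]
width: 0.0238
```

```bash
for i in 1; do python3 -m handwheel '[[0,0,-0.05,0],[0,0,0,0]]';  python3 -m handwheel '[[0,0,-0.05,0],[0,0,0,0]]';python3 -m handwheel '[[0,0,-0.05,0],[0,0,0,0]]'; done; python3 - <<'E'
from h import *
for i in range(1):
  s=arm.get_state(); print(s['force'],s['moment'])
E
```

```text
t: 6.6
eef_pos: [0.5465, 0.0372, 0.3856]
ee_rot: [-3.141, -0.0, 0.194]
force: [-0.8, 0.3, 1.5]
width: 0.0234
t: 6.8
eef_pos: [0.5465, 0.0372, 0.3852]
ee_rot: [-3.141, -0.0, 0.194]
force: [-0.8, 2.1, 1.8]
width: 0.0242
t: 7.0
eef_pos: [0.5465, 0.0372, 0.3847]
ee_rot: [-3.142, -0.0, 0.194]
force: [-0.9, 1.0, 4.0]
width: 0.0236
[-0.8839103   1.04664267  4.00657545] [0.84989816 0.51031491 0.02129962]
```

```bash
python3 -m handwheel '[[0,0,-0.05,0],[0,0,-0.05,0],[0,0,0,0]]';python3 -m handwheel '[[0,0,-0.05,0],[0,0,0,0]]';python3 -m handwheel '[[0,0,0,0]]'
```

```text
t: 7.3
eef_pos: [0.5465, 0.0372, 0.3838]
ee_rot: [-3.142, -0.0, 0.194]
force: [-3.0, 1.7, 4.1]
width: 0.024
t: 7.5
eef_pos: [0.5465, 0.0371, 0.3834]
ee_rot: [3.142, -0.0, 0.194]
force: [-0.7, 1.2, 5.8]
width: 0.0237
t: 7.6
eef_pos: [0.5465, 0.0371, 0.3834]
ee_rot: [3.142, -0.0, 0.194]
force: [-2.7, 2.7, 5.9]
width: 0.0239
```

```bash
python3 -m handwheel '[[0,0,-0.05,0],[0,0,-0.05,0],[0,0,0,0]]'; python3 -m handwheel '[[0,0,0,0.04],[0,0,0,0.03],[0,0,0,0]]' | grep -v width;  python3 - <<'E'
from h import *
s=arm.get_state(); print(s['force'],s['moment'])
E
```

```text
t: 7.9
eef_pos: [0.5465, 0.0371, 0.3826]
ee_rot: [3.142, -0.0, 0.194]
force: [-2.2, 2.6, 6.9]
width: 0.0238
t: 8.2
eef_pos: [0.5465, 0.0371, 0.3826]
ee_rot: [3.141, -0.0, 0.265]
force: [-3.0, 2.6, 6.7]
[-3.02549329  2.60626508  6.66225531] [0.88999299 1.07971897 0.06983446]
```

```bash
python3 -m handwheel '[[0,0,0,0.03],[0,0,0,0.03],[0,0,0,0]]' | grep -v width; python3 -m handwheel '[[0,0,0,0.03],[0,0,0,0]]' | grep -v width;
```

```text
t: 8.5
eef_pos: [0.5465, 0.037, 0.3826]
ee_rot: [3.141, -0.0, 0.325]
force: [-1.8, 1.7, 6.5]
t: 8.7
eef_pos: [0.5465, 0.037, 0.3826]
ee_rot: [3.141, -0.0, 0.355]
force: [-2.6, 1.9, 5.5]
```

```bash
python3 -m handwheel '[[0,0,0,0.03],[0,0,0,0]]' | grep -v width; python3 -c "
from h import *
s=arm.get_state(); print(s['force'],s['moment'])"
```

```text
t: 8.9
eef_pos: [0.5465, 0.037, 0.3826]
ee_rot: [3.141, -0.0, 0.385]
force: [-2.6, 2.3, 7.0]
[-2.61710036  2.31740356  6.97273524] [0.70900351 1.01399903 0.01467034]
```

```bash
python3 -m handwheel '[[0,0,0,0.03],[0,0,0,0.02],[0,0,0,0]]' | grep -v width; 
```

```text
t: 9.2
eef_pos: [0.5465, 0.037, 0.3827]
ee_rot: [3.141, -0.0, 0.435]
force: [-2.5, 0.9, 7.9]
```

```bash
python3 -m handwheel '[[0,0,0,0.03],[0,0,0,0.02],[0,0,0,0]]' | grep -v width;
```

```text
t: 9.5
eef_pos: [0.5465, 0.037, 0.3826]
ee_rot: [3.141, -0.0, 0.485]
force: [-2.4, 0.7, 6.8]
```

```bash
python3 -m handwheel '[[0,0,0,0.03],[0,0,0,0.02],[0,0,0,0]]' | grep -v width;
```

```text
t: 9.8
eef_pos: [0.5465, 0.037, 0.3826]
ee_rot: [3.141, -0.0, 0.535]
force: [-1.9, 0.7, 6.1]
```

```bash
python3 -m handwheel '[[0,0,0,0.03],[0,0,0,0]]' | grep -v width; 
```

```text
t: 10.0
eef_pos: [0.5465, 0.037, 0.3821]
ee_rot: [3.141, 0.0, 0.565]
force: [-0.5, 1.0, 2.7]
```

```bash
python3 -m handwheel '[[0,0,0,0.03],[0,0,0,0]]' | grep -v width; 
```

```text
t: 10.2
eef_pos: [0.5465, 0.037, 0.382]
ee_rot: [3.141, 0.0, 0.594]
force: [0.7, 0.1, 1.5]
```

```bash
python3 -m handwheel '[[0,0,0,0.02],[0,0,0,0]]' | grep -v width; python3 -c "
from h import *
s=arm.get_state(); print(s['force'],s['moment'])
grab('wrist','w2')"
```

```text
t: 10.4
eef_pos: [0.5465, 0.037, 0.382]
ee_rot: [3.141, 0.0, 0.614]
force: [0.5, -0.3, 1.2]
[ 0.49055831 -0.32224088  1.16921573] [-0.35912659 -0.354281   -0.01187354]
```

View pics/w2.png

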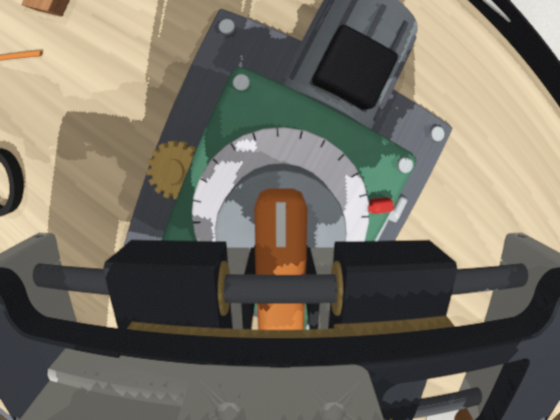

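```bash
python3 -m handwheel '[[0,0,-0.1,0],[0,0,-0.1,0],[0,0,0,0]]' | grep -v width; 
```

```text
t: 10.75
eef_pos: [0.5465, 0.037, 0.38]
ee_rot: [3.141, 0.0, 0.614]
force: [2.6, -1.9, 0.8]
```

```bash
python3 -m handwheel '[[0,0,-0.1,0],[0,0,-0.1,0],[0,0,0,0]]' | grep -v width; 
```

```text
t: 11.05
eef_pos: [0.5465, 0.037, 0.378]
ee_rot: [3.141, 0.0, 0.614]
force: [1.1, -2.7, -0.2]
```

```bash
python3 -m handwheel '[[0,0,-0.1,0],[0,0,-0.1,0],[0,0,0,0]]' | grep -v width; python3 -c "
from h import *
s=arm.get_state(); print(s['force'],s['moment'])"
```

```text
t: 11.35
eef_pos: [0.5465, 0.0371, 0.376]
ee_rot: [3.141, 0.0, 0.614]
force: [1.9, -3.7, 0.6]
[ 1.91965223 -3.72830914  0.56229818] [-1.28047128 -0.70683949  0.00929684]
```

```bash
python3 -m handwheel '[[0,0,-0.1,0],[0,0,-0.1,0],[0,0,0,0]]' | grep -v width; 
```

```text
t: 11.65
eef_pos: [0.5465, 0.0371, 0.374]
ee_rot: [3.142, 0.0, 0.614]
force: [2.2, -4.2, -0.3]
```

```bash
python3 -m handwheel '[[0,0,-0.1,0],[0,0,0,0]]' | grep -v width; 
```

```text
t: 11.85
eef_pos: [0.5465, 0.0371, 0.373]
ee_rot: [3.142, 0.0, 0.614]
force: [1.8, -4.5, -0.4]
```

```bash
python3 -m handwheel '[[0,0,-0.1,0],[0,0,0,0]]' | grep -v width; 
```

```text
t: 12.05
eef_pos: [0.5465, 0.0371, 0.372]
ee_rot: [3.142, 0.0, 0.614]
force: [1.6, -4.0, 0.3]
```

```bash
python3 -m handwheel '[[0,0,-0.05,0],[0,0,0,0]]' | grep -v width; 
```

```text
t: 12.25
eef_pos: [0.5465, 0.0371, 0.3716]
ee_rot: [3.141, 0.0, 0.614]
force: [1.5, -3.3, 1.7]
```

```bash
python3 -m handwheel '[[0,0,-0.05,0],[0,0,0,0]]' | grep -v width; 
```

```text
t: 12.45
eef_pos: [0.5465, 0.0371, 0.3712]
ee_rot: [3.142, 0.0, 0.614]
force: [2.4, -5.0, 1.5]
```

```bash
python3 -m handwheel '[[0,0,-0.05,0],[0,0,0,0]]' | grep -v width; 
```

```text
t: 12.65
eef_pos: [0.5465, 0.0371, 0.3707]
ee_rot: [3.141, -0.0, 0.614]
force: [1.9, -4.2, 2.8]
```

```bash
python3 -m handwheel '[[0,0,-0.05,0],[0,0,0,0]]' | grep -v width; 
```

```text
t: 12.85
eef_pos: [0.5465, 0.0371, 0.3702]
ee_rot: [3.141, -0.0, 0.614]
force: [1.3, -4.2, 2.8]
```

```bash
python3 -m handwheel '[[0,0,-0.05,0],[0,0,0,0]]' | grep -v width; 
```

```text
t: 13.05
eef_pos: [0.5465, 0.0371, 0.3698]
ee_rot: [3.141, -0.0, 0.614]
force: [1.3, -4.6, 4.6]
```

```bash
python3 -m handwheel '[[0,0,-0.05,0],[0,0,0,0]]' | grep -v width;  python3 -c "
from h import *
s=arm.get_state(); print(s['force'],s['moment'])
grab('scene','s3')
grab('wrist','w3');f=load('s3')
cv2.imwrite('pics/s3c.png',cv2.resize(f['image'][150:310,190:350,::-1],(600,600),interpolation=cv2.INTER_CUBIC))"
```

```text
t: 13.25
eef_pos: [0.5465, 0.0371, 0.3693]
ee_rot: [3.141, -0.0, 0.614]
force: [0.2, -5.1, 5.2]
[ 0.22018292 -5.14653008  5.24849382] [-1.827986   -0.41621619  0.00396657]
```

View pics/s3c.png

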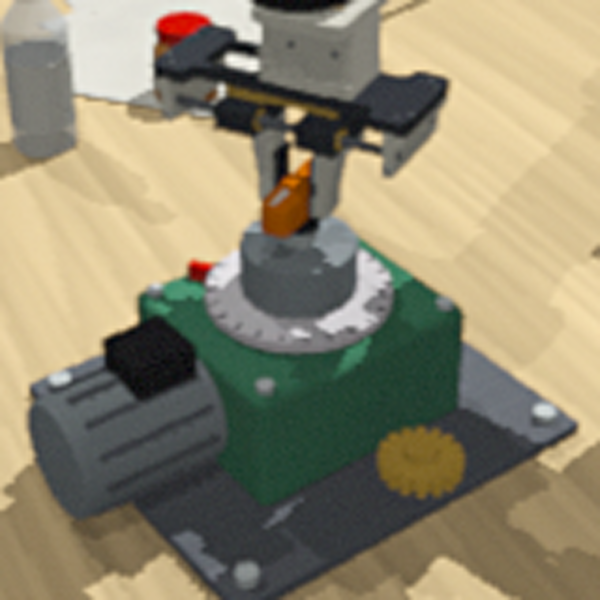

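View pics/w3.png

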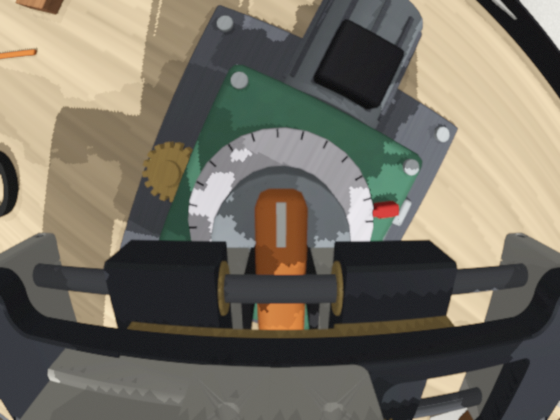

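```bash
python3 -m handwheel '[[0,0,0,0],[0,0,0,0.03],[0,0,0,0.06],[0,0,0,0.06],[0,0,0,0.06],[0,0,0,0.06],[0,0,0,0.06],[0,0,0,0.06],[0,0,0,0.06],[0,0,0,0.06],[0,0,0,0.04],[0,0,0,0]]' 1 50;  python3 -c "
from h import *
s=arm.get_state(); print(s['q'],s['force'],s['moment'])
f=grab('top','t4')
cv2.imwrite('pics/t4c.png',cv2.resize(f['image'][130:270,210:350,::-1],(800,800),interpolation=cv2.INTER_CUBIC)[:600])
grab('wrist','w4')"
```

```text
t: 14.55
eef_pos: [0.5467, 0.0369, 0.3695]
ee_rot: [3.141, 0.0, 1.165]
force: [2.7, -6.2, 4.7]
width: 0.0236
[ 4.25218193e-01  1.76990351e-01 -3.21720852e-01  7.61075190e-04
 -1.07160928e+00  2.31049208e+00] [ 2.69447299 -6.24164639  4.70197817] [-2.57731812 -0.92385793 -0.14117345]
```

View pics/t4c.png

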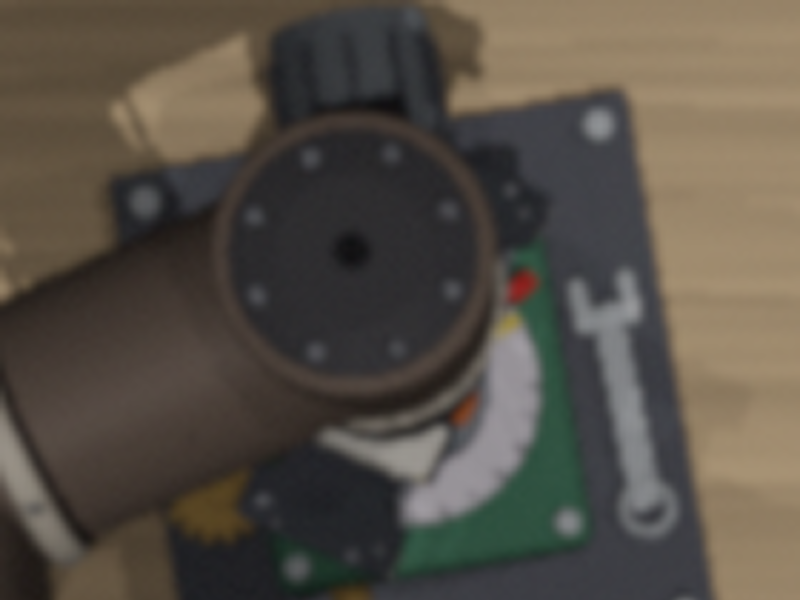

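View pics/w4.png

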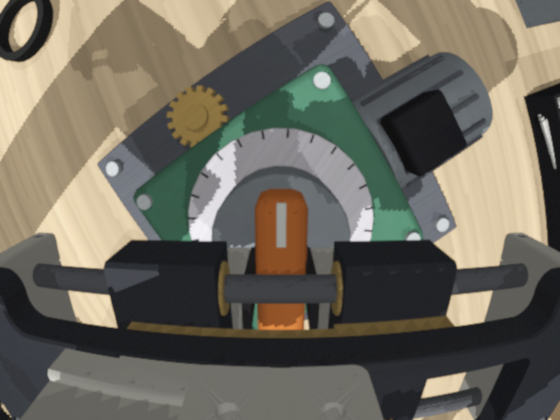

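```bash
python3 - <<'E'
from h import *
f=load('t4')
W=lambda u,v,z: px2w(f,*[np.array(x) for x in crop(u,v)],z=np.array(z))
for n,u,v in [('mark',519,320),('m2',503,329),('ptr',508,299),('ptrbutt',536,275)]:
  p=W(u,v,.122)-np.array([.5464,.0376,0]); print(n,np.degrees(np.arctan2(p[1],p[0])),np.hypot(*p[:2]))
cv2.imwrite('pics/t4d.png',cv2.resize(f['image'][170:200,285:315,::-1],(600,600),interpolation=cv2.INTER_CUBIC))
E
```

```text
mark -57.73355887921747 0.0685703786900763
m2 -57.27734455439968 0.05896061332565191
ptr -47.602083601669754 0.07070471791704212
ptrbutt -47.955373033605355 0.09006747002627928
```

View pics/t4d.png

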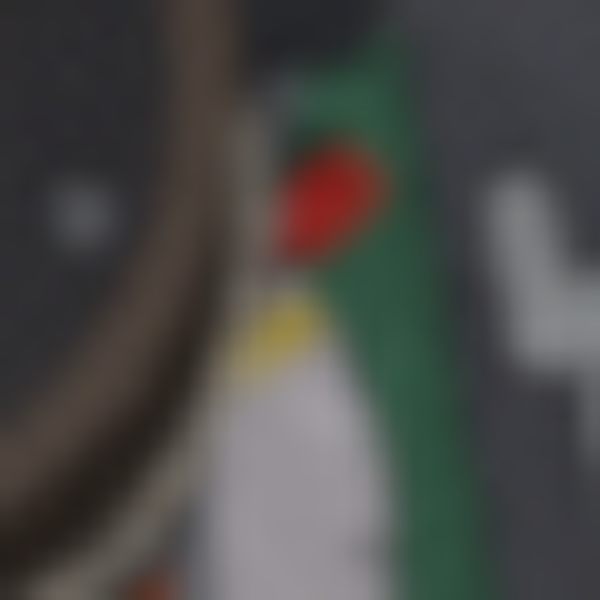

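```bash
python3 -m handwheel '[[0,0,0,0.05],[0,0,0,0.05],[0,0,0,0.04],[0,0,0,0.025],[0,0,0,0],[0,0,0,0]]';  python3 -c "
from h import *
s=arm.get_state(); print(s['q'],s['force'],s['moment'])
f=grab('top','t5')
cv2.imwrite('pics/t5d.png',cv2.resize(f['image'][170:200,285:315,::-1],(600,600),interpolation=cv2.INTER_CUBIC))"
```

```text
t: 15.25
eef_pos: [0.5468, 0.0369, 0.3695]
ee_rot: [3.141, 0.0, 1.329]
force: [4.3, -6.8, 4.6]
width: 0.0235
[ 4.25188528e-01  1.76979633e-01 -3.21681792e-01  9.34246121e-04
 -1.07146183e+00  2.47414583e+00] [ 4.2647467  -6.78381039  4.62321423] [-2.62138777 -1.0373447  -0.20876193]
```

View pics/t5d.png

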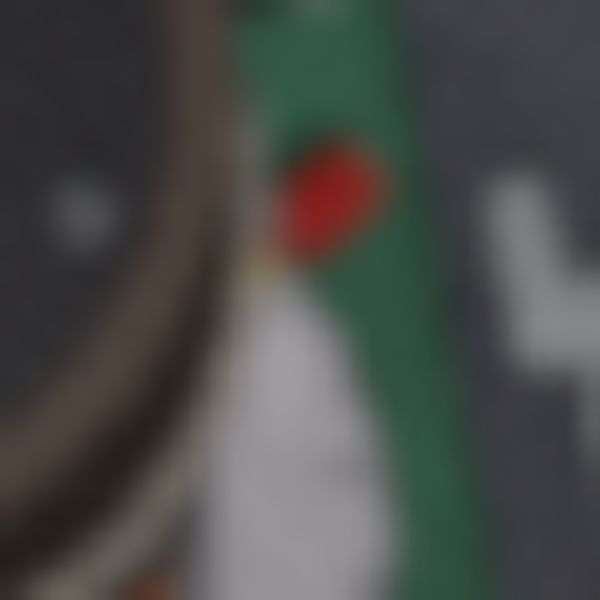

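```bash
python3 -m handwheel '[[0,-0.05,0,0.02],[0.05,-0.1,0,0],[0,0,0.1,0],[0,0,0.05,0],[0,0,0,0]]'; python3 -m handwheel '[[0,0,0,0],[0,0,0,0],[0,0,0,0],[0,0,0,0],[0,0,0,0]]' 0.2 50
```

```text
t: 15.8
eef_pos: [0.547, 0.0361, 0.3706]
ee_rot: [3.142, -0.001, 1.349]
force: [2.4, 1.0, 2.2]
width: 0.0244
t: 16.3
eef_pos: [0.5468, 0.0356, 0.3705]
ee_rot: [-3.141, 0.0, 1.349]
force: [-1.0, 0.5, 0.5]
width: 0.0577
```

```bash
python3 -m handwheel '[[0,0,0,0],[0,0,0,0],[0,0,0,0],[0,0,0,0]]' 0;  python3 -m handwheel '[[0,0,0.3,0],[0,0,1,0],[0,0,2,0],[0,0,2,0],[0,0,2,0],[0,0,2,0],[0,0,2,0],[0,0,1,0],[0,0,0,0],[0,0,0,0]]' 0
python3 -c "
from h import *
grab('wrist','w6');f=grab('top','t6');grab('scene','s6')
cv2.imwrite('pics/t6c.png',cv2.resize(f['image'][130:270,210:350,::-1],(800,800),interpolation=cv2.INTER_CUBIC)[:600])"
```

```text
t: 16.7
eef_pos: [0.5469, 0.0356, 0.3707]
ee_rot: [3.142, -0.0, 1.349]
force: [-0.2, -0.0, 1.0]
width: 0.0863
t: 17.7
eef_pos: [0.5467, 0.0356, 0.4931]
ee_rot: [-3.141, -0.0, 1.349]
force: [-0.3, 0.4, -0.3]
width: 0.0877
```

View pics/w6.png

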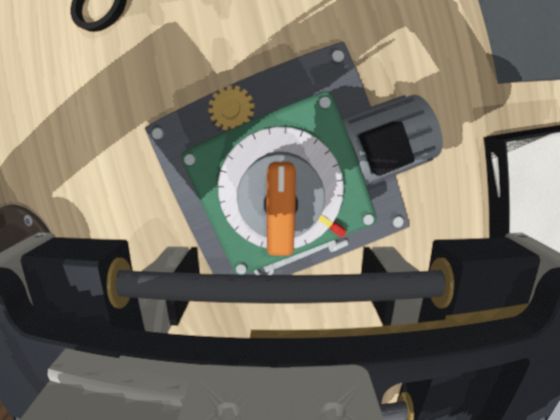

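View pics/t6c.png

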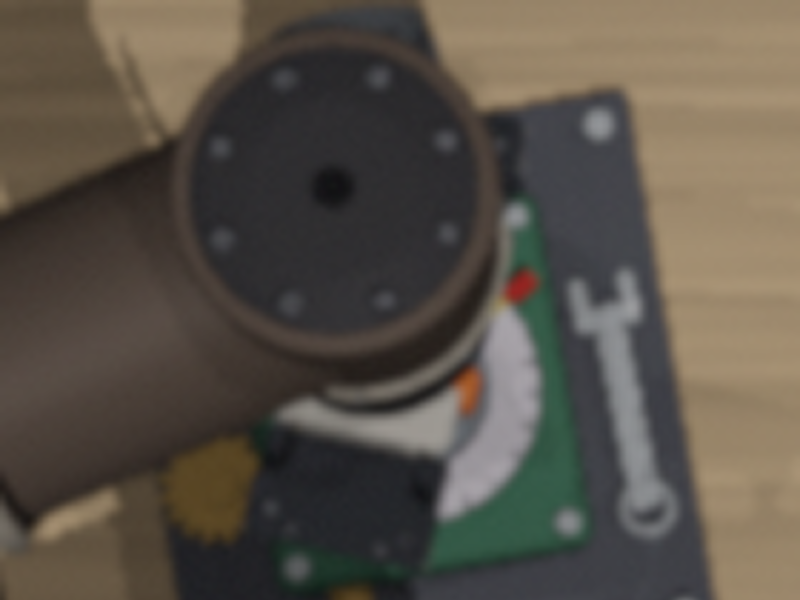

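View pics/s6.png

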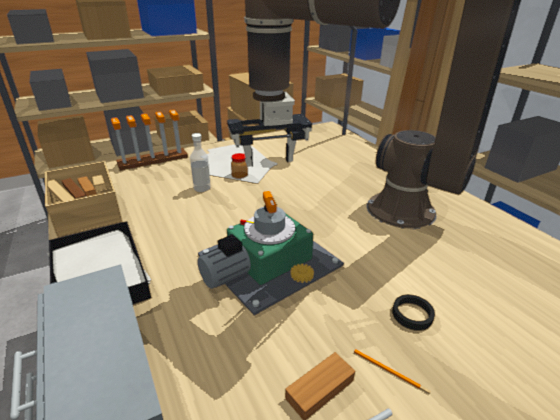

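```bash
python3 - <<'E'
from h import *
f=load('w6')
cv2.imwrite('pics/w6c.png',cv2.resize(f['image'][120:260,210:350+40,::-1],(771,600),interpolation=cv2.INTER_CUBIC))
f0=load('w0'); d=f['depth']; R=cv2.Rodrigues(f['rvec'])[0]; C=-R.T@f['tvec'].ravel(); print(C)
def zat(f,u,v):
    F,cx,cy=K(f); R=cv2.Rodrigues(f['rvec'])[0]; C=-R.T@f['tvec'].ravel()
    x,y=u-cx,v-cy; r=np.hypot(x,y); th=r/F; ray=np.array([np.tan(th)*x/r,np.tan(th)*y/r,1.]); return C+R.T@ray*np.median(f['depth'][v-1:v+2,u-1:u+2])
for n,g,pts in [('before',f0,[(283,222),(283,240),(240,215),(325,215),(225,180)]),('after',f,[(282,200),(282,215),(281,235),(255,190),(310,190),(235,180)])]:
    for p in pts: print(n,p,zat(g,*p).round(4))
E
```

```text
[0.56226353 0.10362147 0.47164463]
before (283, 222) [0.557  0.038  0.2342]
before (283, 240) [0.5451 0.0357 0.2345]
before (240, 215) [0.5352 0.071  0.1625]
before (325, 215) [ 0.5489 -0.0014  0.1626]
before (225, 180) [0.5552 0.0943 0.1208]
after (282, 200) [0.5508 0.0464 0.2146]
after (282, 215) [0.5481 0.034  0.2144]
after (281, 235) [0.5435 0.0174 0.2149]
after (255, 190) [0.5251 0.0502 0.1623]
after (310, 190) [0.5772 0.0385 0.1623]
after (235, 180) [0.5013 0.059  0.1211]
```

View pics/w6c.png

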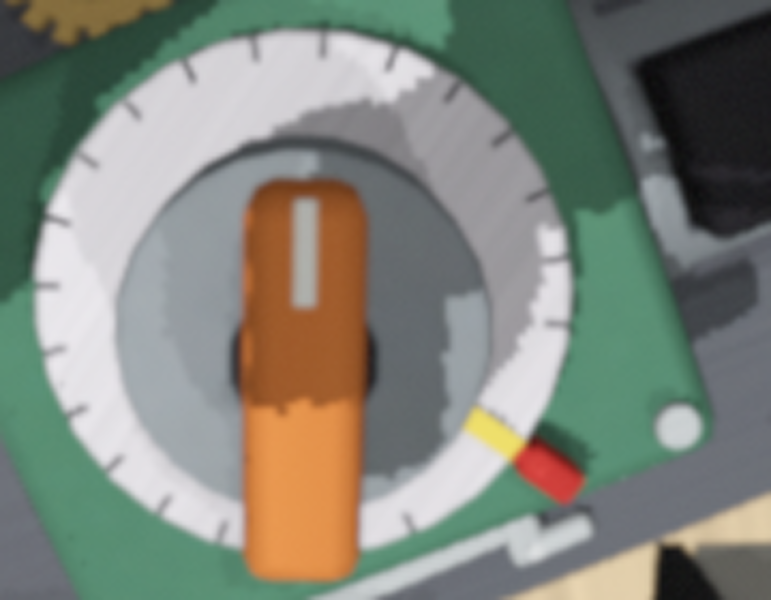

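```bash
python3 -c "
from station import arm
print(arm.job_done())"
```

```text
the job is handed in; nothing more can be done
None
```

I put the gearbox in gear, pressed the handle fully home, turned the yellow mark to the red pointer and let go. I then handed the job in at about 18 s of the 64 s; no verdict is reported.

- **Meshing:** The teeth first met after about 6 mm of travel. I pressed with about 7 N, 7.9 N at most by the wrist reading. I turned the handle slowly in small steps, one way only. They dropped in after about 0.37 rad, when the push fell to about 1 N. I turned it about 0.05 rad more within the play, then stopped and pressed it home.
- **Handle height:** The last wrist-camera depth, corrected against the known height of the bell, puts the handle's centre at about 202 mm. The limit is 204.5 mm.
- **Mark and pointer:** In the last wrist picture the yellow mark lines up with the red pointer's tip.
- **Robot:** It was clear of everything, with the gripper about 12 cm above where it let go.
- **Other things:** None looked moved in the scene picture. I judged this by eye and did not measure their positions.

No check failed. The press kept yielding about 2.5 mm past the home height at 3–5 N, which I took to be the handle's spring. I eased off 1.5 mm of it before letting go.

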